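# Fill the egg candler and hold its lamp key down

## Robot

A 6-joint arm with a two-finger parallel gripper is mounted at the origin on the work surface. World frame = base frame: x ahead of the robot, y to its left, z up, the work surface at z = 0. Lengths are in m, angles in rad, forces in N, time in s.
With the tool pointing down it reaches from about 0.35 to 0.875 m from the base axis. Payload 4.2 kg.
Tool frame: the origin (TCP) lies between the finger pads, 19 mm behind the fingertips; this is the grasp point; z points along the fingers, y is the line along which they close (so a half turn about z gives the same grasp; the last joint's range is limited). The gripper opens to 87 mm and grips with 3 to 60 N. Pads are 19 mm wide; open, the fingers measure 117 mm over their backs; the gripper's body (75 mm by 190 mm) begins 51 mm behind the grasp point.
Start: joints at [1.495, 0.385, 0.008, 0, -1.194, -0.259], TCP at [0.205, 0.59, 0.241] pointing down, gripper open.
Joint ranges: [-3.14, 3.14], [-1.21, 2.06], [-1.07, 1.41], [-3.16, 2.05], [-2.99, -0.16], [-3.1, 3.1]. Speed limits (rad/s): [2.79, 2.79, 3.14, 3.14, 3.14, 3.14].

## Interface

Orientations are given as [roll, pitch, yaw] about the fixed x, y, z axes, in that order (R = Rz(yaw) Ry(pitch) Rx(roll)).
In Python, from cell import manip, optics gives the robot as it stands. The module is installed in compiled form; this text tells all that it offers.
- The arm moves only by the tool jog_arm, never from a script. Its argument "targets" is a list of rows, each a list of 5 numbers: the shift along the tool's x, y, z in cm, then the turn about the tool's z in rad, then the finger opening in cm, from 0 to 8.7. In form: [[dx, dy, dz, turn, claw], ...]. A call has 1 to 5 rows; each row shifts and turns the commanded pose from where the row before left it, along the tool's axes as they then stand; what a row does not reach is not made up. A row lasts 1/8 s, in which the tool goes at most 62.5 mm and 10.7 degrees, less where a joint would pass 70% of its speed; a pose out of reach is approached as far as the arm can. A call with a gripper value outside its range is refused whole. The fingers move at their own pace and stop on an object; "grip_force" is the grip in N (left out, the last holds). Time passes only in rows, so rows that do not move let the fingers close. It gives the time, the measured TCP pose, the force, the opening and the grip force at its end, in the units of the state.
- manip.get_obs(): the state, without advancing time (a new reading comes with each control period).
- optics.get_image(name): name is "scene" or "side" or "wrist"; returns a dict with "pixels" (420x560x3 uint8, blue, green, red), "fovy" (degrees; the focal length in pixels is half the picture's height over the tangent of half this angle, whatever the lens; pixels are square), "cx", "cy" (the principal point, pixels), "extrinsics" (4x4, takes a point from world to camera coordinates); the wrist camera has in their place "T_tool_cam" (4x4, takes a point from camera to tool coordinates, whose origin is the TCP and whose axes are the flange's). Camera axes: x right, y down, z forward; pixel columns grow to the right and rows downward; lengths in m; the calibration is good to about 2 mm. A picture is of the moment at which its call begins: read the wrist's pose just before it. There is no depth.
- manip.close_job(): hands the job in; it is judged then, once.
The state is a dict: "time_s": time; "joints": joint angles; "joint_vel": joint speeds; "effort": joint torques, N m; "tool_pos": TCP position; "ee_rot": TCP orientation; "wrist_force": force on the tool from outside, world axes, zero at the start; "moment": the same for the moment, N m; "opening": finger opening in m; "grasp_force": force on a finger pad.
Only numpy, scipy, OpenCV 4.12 (cv2) and the standard library are available. Lean on these libraries where they do the work, as an engineer would, in place of code of your own. Each camera call takes 0.05 s, during which the arm holds its last target. There are 200 camera calls.

## Task

Fill each empty cup of the egg candler with a spare egg from the white rack, blunt end up as they stand: they are raw, so grip gently and lower each one until it rests in its cup before letting go. Leave the extra egg in the rack and everything else where it is. Then push the lamp key at the end of the box fully down, without leaning hard on it, and finish while still holding it fully down, so that the lamp stays on for the inspection.

Things in the scene. Friction and masses are not known exactly. Their poses are not given: they have to be found in the camera images.
- candler: egg candler: a fixed, low aluminium lamp box on the bench. Origin on the bench under the middle of the 2 x 3 group of egg cups, z up. The deck under the cups is 45 mm high, 190 mm (x) by 272 mm (y), centred on the origin; a lower step, 35 mm high, runs on to y = -219 mm and carries the lamp key.
- lamp_key (a joint): the lamp key, a black hinged paddle at the candler's -y end, angle in rad: 0 as it stands (top face level), 0.22 fully down against its stop. A spring returns it: at the pad about 3 N starts it and 6 N holds it fully down; let go, it rises. The lamp burns only beyond 0.185. The key breaks above 40 N.
- lamp_key_pad (a point): where to press the key: on the centre line of its top face, 45 mm from the hinge and 17 mm from the free end; at rest at (0, -190, 58.5) mm in the candler's frame, 10 mm lower when fully down. The key is 36 mm wide (x), 58 mm long, 6 mm thick; bearing cheeks 59 mm high stand at the hinge only. Push straight down with the closed fingertips.
- cup_a: one of six identical black rubber egg cups, fixed in 2 columns (candler's x) by 3 rows (y), 85 mm apart on the candler's deck. Origin on its axis at its foot (on the deck, 45 mm above the bench); the round rim is 20 mm higher, 44 mm across outside and 37 mm inside, flared so that an egg centres itself. It may hold an egg or be empty.
- cup_b: one of six identical black rubber egg cups, fixed in 2 columns (candler's x) by 3 rows (y), 85 mm apart on the candler's deck. Origin on its axis at its foot (on the deck, 45 mm above the bench); the round rim is 20 mm higher, 44 mm across outside and 37 mm inside, flared so that an egg centres itself. It may hold an egg or be empty.
- cup_c: one of six identical black rubber egg cups, fixed in 2 columns (candler's x) by 3 rows (y), 85 mm apart on the candler's deck. Origin on its axis at its foot (on the deck, 45 mm above the bench); the round rim is 20 mm higher, 44 mm across outside and 37 mm inside, flared so that an egg centres itself. It may hold an egg or be empty.
- cup_d: one of six identical black rubber egg cups, fixed in 2 columns (candler's x) by 3 rows (y), 85 mm apart on the candler's deck. Origin on its axis at its foot (on the deck, 45 mm above the bench); the round rim is 20 mm higher, 44 mm across outside and 37 mm inside, flared so that an egg centres itself. It may hold an egg or be empty.
- cup_e: one of six identical black rubber egg cups, fixed in 2 columns (candler's x) by 3 rows (y), 85 mm apart on the candler's deck. Origin on its axis at its foot (on the deck, 45 mm above the bench); the round rim is 20 mm higher, 44 mm across outside and 37 mm inside, flared so that an egg centres itself. It may hold an egg or be empty.
- cup_f: one of six identical black rubber egg cups, fixed in 2 columns (candler's x) by 3 rows (y), 85 mm apart on the candler's deck. Origin on its axis at its foot (on the deck, 45 mm above the bench); the round rim is 20 mm higher, 44 mm across outside and 37 mm inside, flared so that an egg centres itself. It may hold an egg or be empty.
- egg_a: one of seven like brown raw hen's eggs, 44 mm thick, 57 mm tall, 58 g, pointed end down in a candler cup or in the rack. Origin at the point, z to the blunt end, thickest at 32 mm. Seated, its origin is 5 mm above the cup's origin, or 8 mm above the bench in the rack. Cracks above 40 N; 8 to 15 N grips it well. With the TCP 37 mm above the origin the fingertips clear the rim.
- egg_b: one of seven like brown raw hen's eggs, 44 mm thick, 57 mm tall, 58 g, pointed end down in a candler cup or in the rack. Origin at the point, z to the blunt end, thickest at 32 mm. Seated, its origin is 5 mm above the cup's origin, or 8 mm above the bench in the rack. Cracks above 40 N; 8 to 15 N grips it well. With the TCP 37 mm above the origin the fingertips clear the rim.
- egg_c: one of seven like brown raw hen's eggs, 44 mm thick, 57 mm tall, 58 g, pointed end down in a candler cup or in the rack. Origin at the point, z to the blunt end, thickest at 32 mm. Seated, its origin is 5 mm above the cup's origin, or 8 mm above the bench in the rack. Cracks above 40 N; 8 to 15 N grips it well. With the TCP 37 mm above the origin the fingertips clear the rim.
- egg_d: one of seven like brown raw hen's eggs, 44 mm thick, 57 mm tall, 58 g, pointed end down in a candler cup or in the rack. Origin at the point, z to the blunt end, thickest at 32 mm. Seated, its origin is 5 mm above the cup's origin, or 8 mm above the bench in the rack. Cracks above 40 N; 8 to 15 N grips it well. With the TCP 37 mm above the origin the fingertips clear the rim.
- egg_e: one of seven like brown raw hen's eggs, 44 mm thick, 57 mm tall, 58 g, pointed end down in a candler cup or in the rack. Origin at the point, z to the blunt end, thickest at 32 mm. Seated, its origin is 5 mm above the cup's origin, or 8 mm above the bench in the rack. Cracks above 40 N; 8 to 15 N grips it well. With the TCP 37 mm above the origin the fingertips clear the rim.
- egg_f: one of seven like brown raw hen's eggs, 44 mm thick, 57 mm tall, 58 g, pointed end down in a candler cup or in the rack. Origin at the point, z to the blunt end, thickest at 32 mm. Seated, its origin is 5 mm above the cup's origin, or 8 mm above the bench in the rack. Cracks above 40 N; 8 to 15 N grips it well. With the TCP 37 mm above the origin the fingertips clear the rim.
- egg_g: one of seven like brown raw hen's eggs, 44 mm thick, 57 mm tall, 58 g, pointed end down in a candler cup or in the rack. Origin at the point, z to the blunt end, thickest at 32 mm. Seated, its origin is 5 mm above the cup's origin, or 8 mm above the bench in the rack. Cracks above 40 N; 8 to 15 N grips it well. With the TCP 37 mm above the origin the fingertips clear the rim.
- rack: white stoneware egg rack, fixed, 232 x 56 mm, with three cups in a row along its x, 80 mm apart (middle one at its origin), rims 26 mm above the bench and 46 mm across; holds the three spare eggs. Origin on the bench under its middle.
- plate: bystander: white ceramic serving plate, 230 mm across, 22 mm high. Origin under its centre.
- canister: bystander: aluminium canister with screw top, 97 mm across, 144 mm tall. Origin under its centre.
- box: bystander: lidded polypropylene box, 130 x 200 x 86 mm. Origin under its centre.
- spoon: bystander: steel spoon, 180 mm long, lying on the bench. Origin on the bench at its middle.
Mind the look-alikes: they are no part of the job. Leave any purple look-alike of the egg_c alone.

How it is judged:
By the outcome, as a careful person would: the job done as asked, in the order asked, and still so for the second after the job is handed in, while the arm keeps its last pose, push and grip.
It also fails if it takes over 67 s, if anything falls off the work surface, if the arm or the gripper's body presses on something with over 40 N, if the wrist force passes 120 N, or if a joint passes its speed limit or range.

## Working session

There is one attempt and no reset: what is moved stays moved. The work goes in short steps, Python scripts to look and compute and a tool call to move; the robot and the scene stay as the last step left them, time stands still between calls to the robot, and variables do not carry over. Pictures are saved under pics/ and viewed, at most 10 in all, crops included, and the job is handed in when it is done.

Besides the shell and the picture viewer there is one more tool, called after "Call:" as a command line: name --pt "numbers of a row" for each row, then --argument value for the rest. jog_arm: Moves the arm, as the interface text tells. Its arguments: {"type":"object","properties":{"targets":{"type":"array"},"grip_force":{"type":"number"}},"required":["targets"]}

```bash
mkdir -p pics
cat > h.py <<'E'
import numpy as np, cv2
from cell import manip, optics
def K(im):
    f=210/np.tan(np.radians(im['fovy'])/2); return f,im['cx'],im['cy']
def proj(im,P):
    f,cx,cy=K(im); E=np.array(im['extrinsics']); p=E[:3,:3]@np.array(P,float)+E[:3,3]
    return np.array([cx+f*p[0]/p[2],cy+f*p[1]/p[2]])
def cast(im,uv,z):
    f,cx,cy=K(im); E=np.array(im['extrinsics']); R=E[:3,:3]
    o=-R.T@E[:3,3]; d=R.T@np.array([(uv[0]-cx)/f,(uv[1]-cy)/f,1]); return o+d*(z-o[2])/d[2]
E
python3 - <<'E'
from h import *
o=manip.get_obs(); print(o)
for n in ['scene','side','wrist']:
    im=optics.get_image(n); cv2.imwrite(f'pics/{n}0.png',np.array(im['pixels']))
    print(n,{k:np.round(v,4).tolist() for k,v in im.items() if k!='pixels'})
E
```

```text
{'time_s': 0.0, 'joints': array([ 1.49459683e+00,  3.85524405e-01,  6.61848181e-03, -5.01231497e-04,
       -1.19401375e+00, -2.58602771e-01]), 'joint_vel': array([ 0.00079387, -0.0003749 , -0.0012667 , -0.00047291, -0.00080464,
        0.00082068]), 'effort': array([ 6.05781370e-04, -3.90665138e+01,  1.87402081e+01,  4.21963155e+00,
        1.09805490e-02, -1.95254538e-04]), 'tool_pos': array([0.20515732, 0.58976253, 0.24017577]), 'ee_rot': array([ 3.13942079e+00, -9.28188399e-05, -3.34987084e-01]), 'wrist_force': array([-0.01755526,  0.71935729, -0.09899786]), 'moment': array([-0.00632295,  0.02218957,  0.01026482]), 'grasp_force': 0.0, 'opening': 0.08730305356469714}
scene {'fovy': 55.8326, 'cx': 282.7598, 'cy': 206.9104, 'extrinsics': [[-0.6573, 0.7536, 0.0122, 0.2668], [0.5207, 0.4657, -0.7156, -0.3044], [-0.5449, -0.464, -0.6984, 1.6524], [0.0, 0.0, 0.0, 1.0]]}
side {'fovy': 46.0745, 'cx': 270.9246, 'cy': 210.6783, 'extrinsics': [[0.7782, -0.6279, 0.0122, -0.3688], [-0.4154, -0.5293, -0.7398, 0.3301], [0.471, 0.5706, -0.6727, 0.9543], [0.0, 0.0, 0.0, 1.0]]}
wrist {'fovy': 63.8254, 'cx': 283.3828, 'cy': 209.9183, 'T_tool_cam': [[0.0004, -0.9647, -0.2632, 0.0709], [1.0, 0.0003, 0.0004, 0.0003], [-0.0003, -0.2632, 0.9647, -0.1426], [0.0, 0.0, 0.0, 1.0]]}
```

View pics/scene0.png

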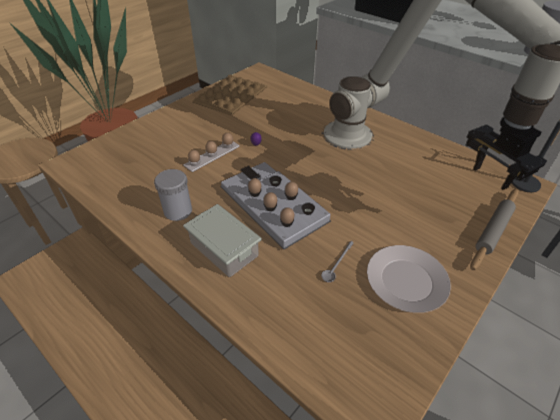

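View pics/side0.png

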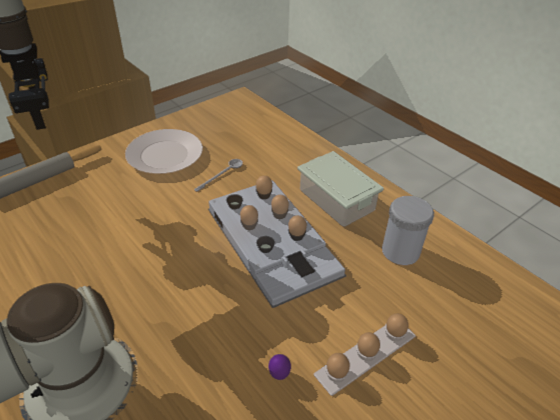

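The scene view shows the rack eggs at (194,157), (211,147) and (228,139). The candler eggs are at (255,187), (292,189), (271,201) and (287,216), with empty cups at (275,181) and (308,209) and the key at (250,173). The look-alikes are the purple egg at (256,138) and the far egg tray at (233,92). In the side view, the rack eggs are at (338,366), (368,345) and (397,325), the empty cups at (235,202) and (265,244), the key at (300,264) and the purple egg at (280,366). I choose the brown eggs in the white rack.

Run:
```python
from h import *
sc,sd=optics.get_image('scene'),optics.get_image('side')
S={'r1':((194,157),(397,325),.037),'r2':((211,147),(368,345),.037),'r3':((228,139),(338,366),.037),
'cupK':((275,181),(265,244),.065),'cupF':((308,209),(235,202),.065),'e1':((255,187),(298,227),.079),'e2':((292,189),(249,216),.079),'e3':((271,201),(280,206),.079),'e4':((287,216),(264,187),.079),'key':((250,173),(300,264),.058)}
for k,(a,b,z) in S.items(): print(k,cast(sc,a,z).round(3)[:2],cast(sd,b,z).round(3)[:2])
```

```text
r1 [ 0.555 -0.306] [ 0.557 -0.309]
r2 [ 0.471 -0.307] [ 0.475 -0.304]
r3 [ 0.391 -0.298] [ 0.396 -0.3  ]
cupK [0.481 0.029] [0.47  0.018]
cupF [0.512 0.196] [0.502 0.18 ]
e1 [0.558 0.012] [0.557 0.003]
e2 [0.486 0.108] [0.489 0.105]
e3 [0.573 0.095] [0.571 0.087]
e4 [0.589 0.175] [0.586 0.169]
key [ 0.501 -0.069] [ 0.497 -0.074]
```

Call:
jog_arm --pt "4.7 3.6 0 0 8.7" --pt "4.7 3.6 0 0 8.7" --pt "4.7 3.6 0 0 8.7" --pt "4.7 3.6 0 0 8.7" --pt "4.7 3.6 0 0 8.7"

```text
time_s: 0.88
tool_pos: [0.3689, 0.3414, 0.2415]
ee_rot: [-3.141, -0.0, -0.334]
wrist_force: [0.5, 0.4, -0.3]
opening: 0.0874
grasp_force: 0.0
```

Call:
jog_arm --pt "4.7 3.6 0 0 8.7" --pt "4.7 3.6 0 0 8.7" --pt "4.7 3.6 0 0 8.7" --pt "4.7 3.6 0 -0.145 6.5" --pt "0 0 0 0 6.5" --grip_force 10

```text
time_s: 1.5
tool_pos: [0.4997, 0.1421, 0.2409]
ee_rot: [3.141, 0.0, -0.195]
wrist_force: [0.2, 0.4, -1.3]
opening: 0.0743
grasp_force: 0.0
```

```bash
cat >> h.py <<'E'
from scipy.spatial.transform import Rotation as Ro
def wrist(name):
    o=manip.get_obs(); im=optics.get_image('wrist'); cv2.imwrite(f'pics/{name}.png',np.array(im['pixels']))
    T=np.eye(4); T[:3,:3]=Ro.from_euler('xyz',o['ee_rot']).as_matrix(); T[:3,3]=o['tool_pos']
    im['extrinsics']=np.linalg.inv(T@np.array(im['T_tool_cam']))
    np.savez(f'pics/{name}.npz',**im); print(o['time_s'],o['tool_pos'].round(4),o['ee_rot'].round(4),o['joints'].round(2)); return im
def load(name): return dict(np.load(f'pics/{name}.npz'))
def delta(target,o=None):
    o=o or manip.get_obs(); R=Ro.from_euler('xyz',o['ee_rot']).as_matrix(); return (R.T@(np.array(target)-o['tool_pos'])*100).round(2)
E
python3 - <<'E'
from h import *
wrist('w1')
sc,sd=optics.get_image('scene'),optics.get_image('side')
print('purple',cast(sc,(256,139),.022),cast(sd,(280,366),.022),'canister top',cast(sc,(171,180),.144),cast(sd,(410,210),.144))
E
```

```text
1.5 [0.4997 0.1421 0.2409] [ 3.141e+00  3.000e-04 -1.953e-01] [ 0.59  0.21 -0.25  0.   -1.12  0.79]
purple [ 0.30260091 -0.23205104  0.022     ] [ 0.31497559 -0.22463611  0.022     ] canister top [ 0.75730963 -0.1477908   0.144     ] [ 0.74639531 -0.16061037  0.144     ]
```

View pics/w1.png

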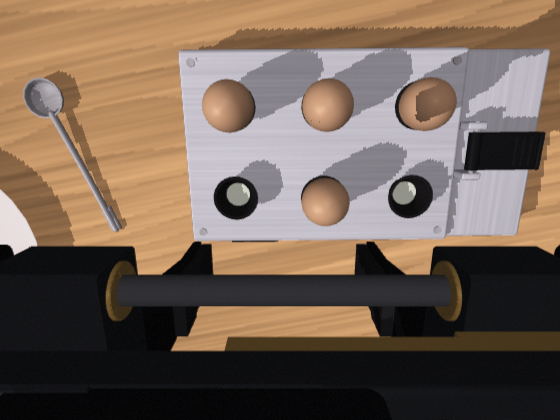

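The wrist view shows the empty cups at (236,197) and (411,196), four brown eggs in the other cups, and the black key at (505,151).

Run:
```python
from h import *
im=load('w1'); px=im['pixels']; g=px.max(2)
m=(g<60).astype(np.uint8); m[240:]=0
cs,_=cv2.findContours(m,cv2.RETR_EXTERNAL,cv2.CHAIN_APPROX_NONE)
for c in cs:
    if cv2.contourArea(c)<300: continue
    (u,v),r=cv2.minEnclosingCircle(c); e=cv2.fitEllipse(c); q=cv2.minAreaRect(c)
    print('circ',round(u,1),round(v,1),round(r,1),'ell',np.round(e[0],1),np.round(e[1],1),'rect',np.round(q[0],1),np.round(q[1],1),q[2], 'z65',cast(im,e[0],.065)[:2].round(4),'key z58',cast(im,q[0],.0585)[:2].round(4))
    if q[0][0]>440: print([cast(im,p,.0585)[:2].round(4).tolist() for p in cv2.boxPoints(q)])
```

```text
circ 235.5 197.5 22.0 ell [235.4 197.6] [41.  43.1] rect [235.5 197.5] [41. 43.] 90.0 z65 [0.505 0.188] key z58 [0.5038 0.1891]
circ 409.8 195.5 22.6 ell [409.9 195.9] [40.5 44.6] rect [410. 196.] [40.2 44.7] 63.43495178222656 z65 [0.4738 0.0218] key z58 [0.4718 0.0196]
circ 504.0 151.0 43.9 ell [503.7 150.4] [40.8 93.8] rect [504. 151.] [38. 80.] 90.0 z65 [ 0.5005 -0.0684] key z58 [ 0.4984 -0.0727]
[[0.5237, -0.0362], [0.5091, -0.11], [0.4725, -0.1103], [0.4875, -0.0342]]
```

Call:
jog_arm --pt "0.3 5.6 0 0 6.5" --pt "0.3 5.6 0 0 6.5" --pt "0.3 5.6 0 0 6.5" --pt "0.3 5.6 0 0 6.5" --pt "0.3 5.6 0 0 6.5"

```text
time_s: 2.28
tool_pos: [0.4601, -0.1325, 0.2417]
ee_rot: [-3.141, -0.001, -0.187]
wrist_force: [0.2, -0.3, -0.3]
opening: 0.0654
grasp_force: 0.0
```

Call:
jog_arm --pt "0.3 5.6 0 0 6.5" --pt "0.3 5.6 0 0 6.5" --pt "0.3 5.6 0 0 6.5" --pt "0 0 0 0 6.5" --pt "0 0 0 0 6.5"

```text
time_s: 2.9
tool_pos: [0.4378, -0.2981, 0.2411]
ee_rot: [-3.141, 0.0, -0.189]
wrist_force: [0.6, 0.8, -0.1]
opening: 0.0648
grasp_force: 0.0
```

Run:
```python
from h import *
wrist('w2')
```

```text
2.9 [ 0.4378 -0.2981  0.2411] [-3.1412e+00  3.0000e-04 -1.8860e-01] [-0.29  0.22 -0.22 -0.   -1.12  1.67]
```

View pics/w2.png

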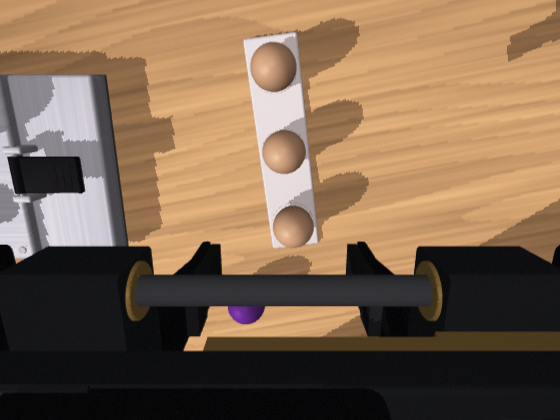

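The wrist view shows the rack with brown eggs at (274,66), (284,151) and (293,227), and the purple egg at (246,308), which stays. I take the eggs at (293,227) and (284,151) and leave the far one.

Run:
```python
from h import *
im=load('w2'); px=im['pixels']
g=cv2.cvtColor(px,cv2.COLOR_BGR2GRAY)
for c in [(274,66),(284,151),(293,227)]:
    x,y=c; roi=g[max(0,y-38):y+38,x-38:x+38]; roi=cv2.resize(roi,None,fx=3,fy=3,interpolation=cv2.INTER_CUBIC)
    H=cv2.HoughCircles(roi,cv2.HOUGH_GRADIENT,1.5,20,param1=120,param2=15,minRadius=55,maxRadius=80)
    for h in H[0][:2]:
        u,v,r=h/3; u+=x-38; v+=max(0,y-38); print(np.round([u,v,r],1),cast(im,(u,v),.038)[:2].round(4))
# rack white mask
hsv=cv2.cvtColor(px,cv2.COLOR_BGR2HSV); m=((hsv[...,1]<60)&(hsv[...,2]>120)).astype(np.uint8); m[:,:235]=0;m[:,325:]=0;m[250:]=0
c=np.concatenate([k for k in cv2.findContours(m,0,1)[0] if cv2.contourArea(k)>100]); q=cv2.minAreaRect(c); print(q,[cast(im,p,.02)[:2].round(4).tolist() for p in cv2.boxPoints(q)])
```

```text
[275.8  66.2  25.8] [ 0.5553 -0.3133]
[273.2  72.8  19.2] [ 0.5501 -0.3098]
[284.2 151.8  21.7] [ 0.4746 -0.3062]
[287.8 169.2  22.4] [ 0.4564 -0.3065]
[294.8 226.8  21.8] [ 0.3939 -0.3024]
[288.2 230.2  26.4] [ 0.3913 -0.2948]
((283.3318786621094, 139.9890899658203), (212.32101440429688, 54.31928634643555), 82.40535736083984) [[0.5889, -0.2861], [0.5853, -0.3392], [0.364, -0.3321], [0.3669, -0.2696]]
```

Call:
jog_arm --pt "-2.1 0.6 3.5 0 6.5" --pt "-2.1 0.6 4 0 6.5" --pt "0 0 3.5 0 6.5" --pt "0 0 2.5 0 6.5" --pt "0 0 0 0 6.5"

```text
time_s: 3.58
tool_pos: [0.3934, -0.3012, 0.1051]
ee_rot: [-3.141, 0.004, -0.187]
wrist_force: [0.0, 0.1, 0.0]
opening: 0.0652
grasp_force: 0.0
```

Run:
```python
from h import *
wrist('w3'); print(delta([.394,-.3024,.0455])); im=load('w3')
cv2.imwrite('pics/w3c.png',im['pixels'])
```

```text
3.575 [ 0.3934 -0.3012  0.1051] [-3.1408  0.004  -0.187 ] [-0.33  0.32 -0.48 -0.   -0.77  1.71]
[-0.04  0.06  6.09]
```

View pics/w3c.png

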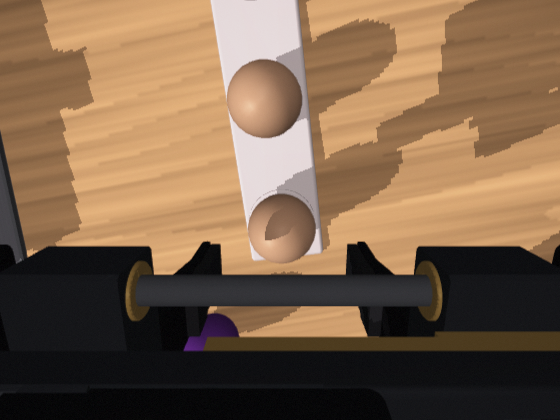

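The close view shows the chosen brown egg at (282,229), centred between the fingers. The purple egg at (215,330) is clear of them.

Call:
jog_arm --pt "0 0 3 0 6.5" --pt "0 0 3 0 6.5" --pt "0 0 0 0 6.5" --pt "0 0 0 0 3.5" --pt "0 0 0 0 3.5" --grip_force 11

```text
time_s: 4.25
tool_pos: [0.3952, -0.3034, 0.0479]
ee_rot: [3.141, -0.003, -0.189]
wrist_force: [0.2, 0.0, -1.5]
opening: 0.0524
grasp_force: 0.0
```

Call:
jog_arm --pt "0 0 0 0 3.5" --pt "0 0 0 0 3.5" --pt "0 0 0 0 3.5"

```text
time_s: 4.62
tool_pos: [0.3954, -0.3008, 0.0476]
ee_rot: [-3.139, -0.003, -0.19]
wrist_force: [3.4, 16.7, 7.7]
opening: 0.0436
grasp_force: 11.0
```

Call:
jog_arm --pt "0 0 -0.5 0 3.5" --pt "0 0 -1 0 3.5" --pt "0 0 -2 0 3.5" --pt "0 0 -3 0 3.5" --pt "0 0 -3.5 0 3.5"

```text
time_s: 5.25
tool_pos: [0.3933, -0.3033, 0.1477]
ee_rot: [3.141, 0.0, -0.19]
wrist_force: [0.6, -0.2, -0.4]
opening: 0.0431
grasp_force: 11.0
```

Run:
```python
from h import *
print(wrist('w4') and 0, delta([.4738,.0218,.15]), manip.get_obs()['grasp_force'])
```

```text
5.25 [ 0.3933 -0.3033  0.1477] [ 3.1413e+00  5.0000e-04 -1.9040e-01] [-0.33  0.26 -0.43  0.   -0.87  1.71]
0 [  1.49 -33.55   0.17] 11.000593453645706
```

View pics/w4.png

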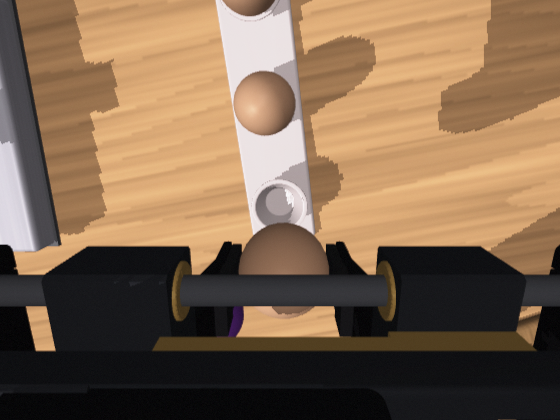

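The egg at (284,265) is held upright between the pads, and its rack cup at (280,203) is empty.

Call:
jog_arm --pt "0.25 -5 -0.5 0 3.5" --pt "0.25 -5.6 -0.5 0 3.5" --pt "0.25 -5.6 -0.5 0 3.5" --pt "0.25 -5.6 0 0 3.5" --pt "0.25 -5.6 0 0 3.5"

```text
time_s: 5.92
tool_pos: [0.4582, -0.035, 0.1623]
ee_rot: [-3.141, -0.002, -0.19]
wrist_force: [1.3, 0.1, -0.6]
opening: 0.0434
grasp_force: 11.0
```

Call:
jog_arm --pt "0.25 -4.5 0 0 3.5" --pt "0 -1.6 0 0 3.5" --pt "0 0 0 0 3.5" --pt "0 0 0 0 3.5"

```text
time_s: 6.42
tool_pos: [0.4713, 0.022, 0.1613]
ee_rot: [3.141, 0.001, -0.191]
wrist_force: [0.4, 0.1, 0.1]
opening: 0.043
grasp_force: 11.0
```

Run:
```python
from h import *
im=wrist('w5'); print(delta([.4738,.0218,.09]), manip.get_obs()['grasp_force'])
g=im['pixels'].max(2); m=(g<60).astype(np.uint8); m[235:]=0
for c in cv2.findContours(m,0,1)[0]:
    if cv2.contourArea(c)>300: e=cv2.minEnclosingCircle(c); print(np.round(e[0],1),round(e[1],1),cast(im,e[0],.065)[:2].round(4))
```

```text
6.425 [0.4713 0.022  0.1613] [ 3.1412e+00  5.0000e-04 -1.9110e-01] [ 0.39  0.21 -0.47  0.   -0.89  0.99]
[ 0.24 -0.04  7.13] 10.999887585639954
[ 57.  210.5] 32.1 [0.508 0.184]
[283.4 213.7] 28.7 [0.474  0.0211]
[405.5 155. ] 55.0 [ 0.4999 -0.0713]
[39.4 93.7] 33.4 [0.5872 0.166 ]
```

View pics/w5.png

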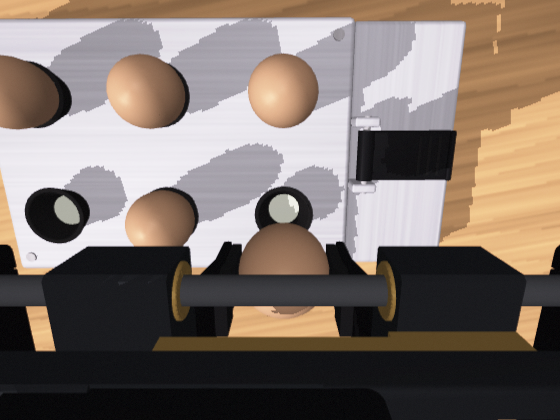

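The empty cup at (284,213) lines up in column with the held egg at (284,268). Next I lower it.

Call:
jog_arm --pt "0.25 0 2 0 3.5" --pt "0 0 2 0 3.5" --pt "0 0 1.5 0 3.5" --pt "0 0 0.8 0 3.5" --pt "0 0 0 0 3.5"

```text
time_s: 7.1
tool_pos: [0.474, 0.0219, 0.098]
ee_rot: [3.141, 0.001, -0.191]
wrist_force: [-0.4, 0.1, -0.4]
opening: 0.0433
grasp_force: 11.0
```

Call:
jog_arm --pt "0 0 0.2 0 3.5" --pt "0 0 0.1 0 3.5" --pt "0 0 0 0 3.5"

```text
time_s: 7.48
tool_pos: [0.4744, 0.0227, 0.0955]
ee_rot: [-3.141, -0.0, -0.19]
wrist_force: [0.2, 0.9, -0.9]
opening: 0.0432
grasp_force: 11.0
```

Call:
jog_arm --pt "0 0 0.2 0 3.5" --pt "0 0 0.1 0 3.5" --pt "0 0 0 0 3.5"

```text
time_s: 7.85
tool_pos: [0.4742, 0.0225, 0.0922]
ee_rot: [3.141, 0.0, -0.19]
wrist_force: [0.2, -0.6, 0.3]
opening: 0.043
grasp_force: 11.0
```

Call:
jog_arm --pt "0 0 0.1 0 3.5" --pt "0 0 0.05 0 3.5" --pt "0 0 0 0 3.5"

```text
time_s: 8.22
tool_pos: [0.4739, 0.0223, 0.0912]
ee_rot: [3.141, 0.001, -0.19]
wrist_force: [-1.3, -1.4, 5.2]
opening: 0.0432
grasp_force: 11.0
```

Call:
jog_arm --pt "0 0 0.07 0 3.5" --pt "0 0 0 0 3.5" --pt "0 0 0 0 3.5"

```text
time_s: 8.6
tool_pos: [0.4737, 0.0221, 0.0906]
ee_rot: [3.14, 0.001, -0.19]
wrist_force: [-2.4, -2.3, 7.6]
opening: 0.0431
grasp_force: 11.0
```

Call:
jog_arm --pt "0 0 0 0 5.0" --pt "0 0 0 0 6.0" --pt "0 0 0 0 6.2" --pt "0 0 -3 0 6.2" --pt "0 0 -5 0 6.2"

```text
time_s: 9.22
tool_pos: [0.4732, 0.0224, 0.1693]
ee_rot: [3.139, 0.004, -0.19]
wrist_force: [1.4, 0.9, -0.2]
opening: 0.0619
grasp_force: 0.0
```

Run:
```python
from h import *
im=wrist('w6'); print(delta([.4746,-.3062,.13]))
```

```text
9.225 [0.4732 0.0224 0.1693] [ 3.1392  0.0042 -0.1899] [ 0.39  0.2  -0.45 -0.   -0.92  0.99]
[ 5.75 32.46  4.68]
```

View pics/w6.png

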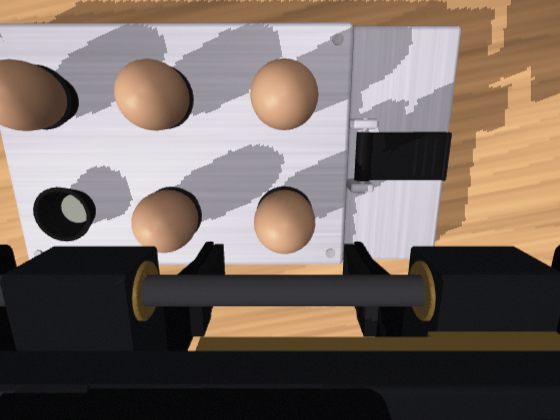

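The first egg stands upright and seated at (285,220). The last empty cup is at (64,214). Next is the second rack egg.

Call:
jog_arm --pt "1 5.3 0 0 6.5" --pt "1 5.4 0 0 6.5" --pt "1 5.4 0 0 6.5" --pt "1 5.4 0 0 6.5" --pt "1 5.4 1 0 6.5"

```text
time_s: 9.9
tool_pos: [0.4734, -0.2529, 0.1606]
ee_rot: [3.141, -0.003, -0.189]
wrist_force: [0.9, -0.2, 0.5]
opening: 0.0652
grasp_force: 0.0
```

Call:
jog_arm --pt "0.75 5.4 2.5 0 6.5" --pt "0 0 3 0 6.5" --pt "0 0 0 0 6.5" --pt "0 0 0 0 6.5"

```text
time_s: 10.4
tool_pos: [0.4707, -0.3053, 0.106]
ee_rot: [3.141, -0.002, -0.189]
wrist_force: [0.3, 0.1, 0.6]
opening: 0.0652
grasp_force: 0.0
```

Run:
```python
from h import *
im=wrist('w7'); print(delta([.4746,-.306,.0455]))
g=cv2.cvtColor(im['pixels'],cv2.COLOR_BGR2GRAY)
u0,v0=map(int,np.dot([[1,0],[0,1]],proj(im,[.4746,-.306,.038]))); print(u0,v0)
roi=g[v0-50:min(v0+50,244),u0-55:u0+55]
H=cv2.HoughCircles(roi,cv2.HOUGH_GRADIENT,1.5,20,param1=120,param2=12,minRadius=28,maxRadius=42)
for h in H[0][:3]:
    u,v,r=h; u+=u0-55; v+=v0-50; print(np.round([u,v,r],1),cast(im,(u,v),.038)[:2].round(4))
```

```text
10.4 [ 0.4707 -0.3053  0.106 ] [ 3.141e+00 -1.500e-03 -1.885e-01] [-0.29  0.41 -0.33  0.   -0.83  1.67]
[0.35 0.01 6.09]
282 224
[281.8 222.8  32.8] [ 0.4756 -0.3055]
[275.8 200.2  32.8] [ 0.4912 -0.3046]
```

View pics/w7.png

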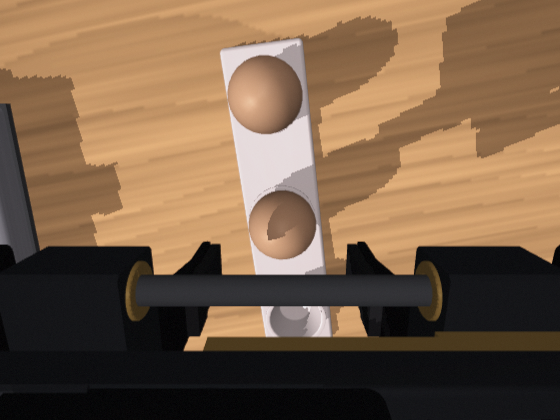

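The second egg is at (282,224), centred between the fingers. The far egg at (265,94) stays.

Call:
jog_arm --pt "0.4 0 3 0 6.5" --pt "0 0 3.1 0 6.5" --pt "0 0 0 0 6.5" --pt "0 0 0 0 3.5" --pt "0 0 0 0 3.5"

```text
time_s: 11.08
tool_pos: [0.475, -0.3064, 0.0459]
ee_rot: [3.141, -0.004, -0.189]
wrist_force: [0.8, 0.1, 0.7]
opening: 0.0524
grasp_force: 0.0
```

Call:
jog_arm --pt "0 0 0 0 3.5" --pt "0 0 0 0 3.5" --pt "0 0 0 0 3.5"

```text
time_s: 11.45
tool_pos: [0.4748, -0.3054, 0.0454]
ee_rot: [-3.141, -0.002, -0.19]
wrist_force: [0.9, 5.6, 4.4]
opening: 0.0431
grasp_force: 11.0
```

Call:
jog_arm --pt "0 0 -0.5 0 3.5" --pt "0 0 -1 0 3.5" --pt "0 0 -2 0 3.5" --pt "0 0 -4 0 3.5" --pt "0 0 -4.5 0 3.5"

```text
time_s: 12.08
tool_pos: [0.4731, -0.3064, 0.1654]
ee_rot: [3.141, 0.001, -0.19]
wrist_force: [1.2, -0.5, -0.4]
opening: 0.0431
grasp_force: 11.0
```

Run:
```python
from h import *
im=wrist('w8'); print(delta([.505,.188,.165]), manip.get_obs()['grasp_force'])
```

```text
12.075 [ 0.4731 -0.3064  0.1654] [ 3.1415e+00  1.3000e-03 -1.9020e-01] [-0.29  0.35 -0.25  0.   -0.97  1.67]
[ -6.51 -49.28   0.49] 11.000728011131287
```

Call:
jog_arm --pt "-0.7 -4.5 -0.7 0 3.5" --pt "-0.7 -5.6 -0.7 0 3.5" --pt "-0.7 -5.6 0 0 3.5" --pt "-0.7 -5.6 0 0 3.5" --pt "-0.7 -5.6 0 0 3.5"

```text
time_s: 12.75
tool_pos: [0.4901, -0.034, 0.1788]
ee_rot: [-3.141, -0.001, -0.19]
wrist_force: [0.7, 0.5, -0.7]
opening: 0.0432
grasp_force: 11.0
```

Call:
jog_arm --pt "-0.7 -5.6 0 0 3.5" --pt "-0.7 -5.6 0 0 3.5" --pt "-0.7 -5.6 0 0 3.5" --pt "-0.7 -4 0 0 3.5" --pt "0 -1.6 0 0 3.5"

```text
time_s: 13.38
tool_pos: [0.5049, 0.1916, 0.1785]
ee_rot: [-3.141, -0.001, -0.187]
wrist_force: [0.7, -0.9, -0.9]
opening: 0.0429
grasp_force: 11.0
```

Call:
jog_arm --pt "0 0 0 0 3.5" --pt "0 0 0 0 3.5"

```text
time_s: 13.62
tool_pos: [0.5047, 0.1885, 0.178]
ee_rot: [3.141, 0.001, -0.191]
wrist_force: [0.3, 0.1, 0.4]
opening: 0.0437
grasp_force: 11.0
```

Run:
```python
from h import *
im=wrist('w9'); print(delta([.505,.188,.0955]), manip.get_obs()['grasp_force'])
g=im['pixels'].max(2); m=(g<60).astype(np.uint8); m[235:]=0
for c in cv2.findContours(m,0,1)[0]:
    if cv2.contourArea(c)>300: e=cv2.minEnclosingCircle(c); print(np.round(e[0],1),round(e[1],1),cast(im,e[0],.065)[:2].round(4))
```

```text
13.625 [0.5047 0.1885 0.178 ] [ 3.141e+00  5.000e-04 -1.912e-01] [ 0.66  0.3  -0.3  -0.   -0.98  0.72]
[0.04 0.03 8.26] 10.999873280525208
[283.2 211. ] 26.8 [0.5048 0.1883]
[494.6 207.3] 28.1 [0.4763 0.0248]
[510.7  96. ] 31.1 [0.5581 0.0112]
```

View pics/w9.png

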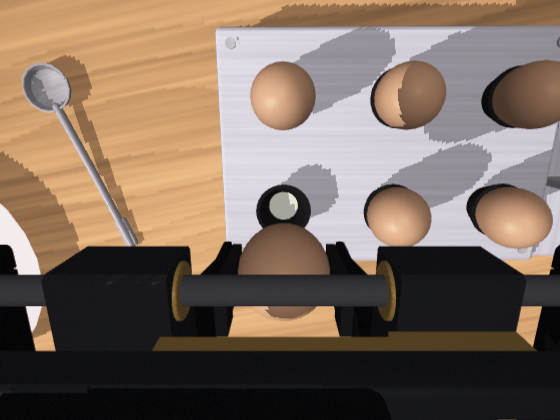

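The empty cup at (284,208) lines up with the held egg at (284,268). Next I lower it.

Call:
jog_arm --pt "0 0 2.5 0 3.5" --pt "0 0 2.5 0 3.5" --pt "0 0 2 0 3.5" --pt "0 0 1.2 0 3.5" --pt "0 0 0 0 3.5"

```text
time_s: 14.3
tool_pos: [0.5047, 0.1889, 0.0955]
ee_rot: [3.14, 0.001, -0.191]
wrist_force: [0.7, 0.8, -0.5]
opening: 0.0431
grasp_force: 11.0
```

Call:
jog_arm --pt "0 0 0.2 0 3.5" --pt "0 0 0.1 0 3.5" --pt "0 0 0 0 3.5"

```text
time_s: 14.68
tool_pos: [0.5051, 0.19, 0.0935]
ee_rot: [-3.141, -0.001, -0.19]
wrist_force: [0.4, -0.1, -0.0]
opening: 0.0431
grasp_force: 11.0
```

Call:
jog_arm --pt "0 0.1 0.2 0 3.5" --pt "0 0 0.1 0 3.5" --pt "0 0 0 0 3.5"

```text
time_s: 15.05
tool_pos: [0.5047, 0.1889, 0.0899]
ee_rot: [3.141, 0.0, -0.19]
wrist_force: [0.7, 0.1, -0.3]
opening: 0.0428
grasp_force: 11.0
```

Call:
jog_arm --pt "0 0 0.1 0 3.5" --pt "0 0 0 0 3.5" --pt "0 0 0 0 3.5"

```text
time_s: 15.42
tool_pos: [0.5048, 0.1889, 0.0891]
ee_rot: [-3.142, -0.0, -0.19]
wrist_force: [-0.0, -0.4, -0.5]
opening: 0.0435
grasp_force: 11.0
```

Call:
jog_arm --pt "0 0 0.1 0 3.5" --pt "0 0 0 0 3.5" --pt "0 0 0 0 3.5"

```text
time_s: 15.8
tool_pos: [0.5047, 0.1889, 0.0881]
ee_rot: [3.142, 0.0, -0.19]
wrist_force: [0.7, 0.7, -0.2]
opening: 0.043
grasp_force: 11.0
```

Call:
jog_arm --pt "0 0 0.08 0 3.5" --pt "0 0 0 0 3.5" --pt "0 0 0 0 3.5"

```text
time_s: 16.18
tool_pos: [0.5045, 0.1888, 0.0875]
ee_rot: [3.141, 0.0, -0.19]
wrist_force: [-1.7, -0.7, 4.2]
opening: 0.0429
grasp_force: 11.0
```

Call:
jog_arm --pt "0 0 0.05 0 3.5" --pt "0 0 0 0 3.5" --pt "0 0 0 0 3.5"

```text
time_s: 16.55
tool_pos: [0.5044, 0.1888, 0.0873]
ee_rot: [3.141, 0.0, -0.19]
wrist_force: [-5.0, 0.8, 6.4]
opening: 0.0433
grasp_force: 11.0
```

Call:
jog_arm --pt "0 0 0 0 5.0" --pt "0 0 0 0 6.0" --pt "0 0 0 0 6.2" --pt "0 0 -3 0 6.2" --pt "0 0 -5 0 6.2"

```text
time_s: 17.18
tool_pos: [0.5038, 0.1882, 0.1658]
ee_rot: [3.138, 0.003, -0.19]
wrist_force: [0.2, 1.4, 0.7]
opening: 0.0618
grasp_force: 0.0
```

Run:
```python
from h import *
im=wrist('w10')
px=im['pixels']; hsv=cv2.cvtColor(px,cv2.COLOR_BGR2HSV)
m=((hsv[...,1]>70)&(hsv[...,2]>60)).astype(np.uint8); m[245:]=0; m[:,:225]=0
for c in cv2.findContours(m,0,1)[0]:
    if cv2.contourArea(c)>500: e=cv2.minEnclosingCircle(c); print(np.round(e[0],1),round(e[1],1),cast(im,e[0],.08)[:2].round(4))
print(delta([.496,-.0905,.17]))
```

```text
17.175 [0.5038 0.1882 0.1658] [ 3.138   0.0035 -0.1901] [ 0.66  0.31 -0.31 -0.   -0.96  0.72]
[281.7 220.9] 31.7 [0.5041 0.1887]
[522. 223.] 40.7 [0.4702 0.0211]
[403.2 220.1] 34.2 [0.4884 0.104 ]
[281.8  92.3] 35.9 [0.5887 0.1723]
[538.8  90.2] 39.7 [0.559  0.0102]
[415.9  92.6] 39.8 [0.5724 0.0879]
[392.    9.5] 167.3 [0.6227 0.098 ]
[ 4.04 27.82  0.31]
```

All six cups now hold eggs in a regular pattern, and the new egg is centred at (.504,.189). Next is the lamp key.

Call:
jog_arm --pt "0.8 5 0 0 0" --pt "0.8 5.6 0 0 0" --pt "0.8 5.6 0 0 0" --pt "0.8 5.6 0 0 0" --pt "0.8 5.9 0 0 0"

```text
time_s: 17.85
tool_pos: [0.4918, -0.0924, 0.1668]
ee_rot: [-3.141, -0.001, -0.189]
wrist_force: [1.3, 0.5, 0.3]
opening: 0.0203
grasp_force: 0.0
```

Call:
jog_arm --pt "0 0 0 0 0" --pt "0 0 0 0 0" --pt "0 0 0 0 0"

```text
time_s: 18.23
tool_pos: [0.492, -0.0897, 0.1667]
ee_rot: [-3.141, -0.0, -0.188]
wrist_force: [-0.7, 0.4, 1.0]
opening: 0.001
grasp_force: 0.0
```

Run:
```python
from h import *
im=wrist('w11'); print(delta([.4957,-.09,.0835]))
m=(im['pixels'].max(2)<60).astype(np.uint8); m[243:]=0
for c in cv2.findContours(m,0,1)[0]:
    if cv2.contourArea(c)>300: x,y,w,h=cv2.boundingRect(c); print(x,y,w,h,[cast(im,p,.0585)[:2].round(4).tolist() for p in ((x,y),(x+w,y),(x,y+h),(x+w,y+h))])
```

```text
18.225 [ 0.492  -0.0897  0.1667] [-3.1415e+00 -3.0000e-04 -1.8800e-01] [ 0.14  0.25 -0.4  -0.   -0.92  1.24]
[ 0.37 -0.02  8.32]
216 185 90 48 [[0.5231, -0.044], [0.5104, -0.1109], [0.4858, -0.0349], [0.4726, -0.1044]]
10 125 48 59 [[0.5936, 0.0915], [0.5871, 0.0575], [0.5529, 0.1086], [0.5461, 0.073]]
```

Call:
jog_arm --pt "0.35 0.1 3 0 0" --pt "0 0 3 0 0" --pt "0 0 1.8 0 0" --pt "0 0 0 0 0"

```text
time_s: 18.77
tool_pos: [0.4943, -0.0914, 0.0876]
ee_rot: [3.141, 0.003, -0.188]
wrist_force: [-0.2, -0.7, 0.6]
opening: 0.0001
grasp_force: 0.0
```

Call:
jog_arm --pt "0 0 0.3 0 0" --pt "0 0 0.2 0 0" --pt "0 0 0 0 0"

```text
time_s: 19.15
tool_pos: [0.4952, -0.0923, 0.0842]
ee_rot: [-3.141, -0.001, -0.19]
wrist_force: [0.1, -1.5, 0.8]
opening: 0.0004
grasp_force: 0.0
```

Call:
jog_arm --pt "0 0 0.4 0 0" --pt "0 0 0.4 0 0" --pt "0 0 0 0 0"

```text
time_s: 19.52
tool_pos: [0.4952, -0.0924, 0.0759]
ee_rot: [3.141, -0.0, -0.19]
wrist_force: [-0.5, -0.5, 3.2]
opening: 0.0004
grasp_force: 1.7
```

Call:
jog_arm --pt "0 0 0.3 0 0" --pt "0 0 0 0 0"

```text
time_s: 19.77
tool_pos: [0.4952, -0.0924, 0.0729]
ee_rot: [3.142, -0.0, -0.19]
wrist_force: [-0.5, 0.2, 4.5]
opening: 0.0003
grasp_force: 2.3
```

Call:
jog_arm --pt "0 0 0.2 0 0" --pt "0 0 0 0 0"

```text
time_s: 20.02
tool_pos: [0.4952, -0.0923, 0.071]
ee_rot: [-3.142, -0.001, -0.19]
wrist_force: [-0.6, -0.8, 5.3]
opening: 0.0003
grasp_force: 2.6
```

Call:
jog_arm --pt "0 0 0.15 0 0" --pt "0 0 0 0 0"

```text
time_s: 20.27
tool_pos: [0.4953, -0.0922, 0.0696]
ee_rot: [-3.141, -0.001, -0.19]
wrist_force: [-0.5, 1.1, 6.1]
opening: 0.0002
grasp_force: 2.8
```

Call:
jog_arm --pt "0 0 0.1 0 0" --pt "0 0 0 0 0"

```text
time_s: 20.52
tool_pos: [0.4953, -0.0922, 0.0687]
ee_rot: [-3.141, -0.001, -0.19]
wrist_force: [-0.5, 1.2, 6.0]
opening: 0.0006
grasp_force: 3.0
```

Call:
jog_arm --pt "0 0 0.05 0 0" --pt "0 0 0 0 0"

```text
time_s: 20.78
tool_pos: [0.4953, -0.0921, 0.0684]
ee_rot: [-3.141, -0.001, -0.19]
wrist_force: [-1.7, 0.7, 6.0]
opening: 0.0006
grasp_force: 3.4
```

Call:
jog_arm --pt "0 0 0.1 0 0" --pt "0 0 0 0 0"

```text
time_s: 21.02
tool_pos: [0.4954, -0.0921, 0.0682]
ee_rot: [-3.141, -0.001, -0.189]
wrist_force: [-3.1, 1.4, 11.7]
opening: 0.0003
grasp_force: 6.0
```

Call:
jog_arm --pt "0 0 0.1 0 0" --pt "0 0 0 0 0"

```text
time_s: 21.28
tool_pos: [0.4955, -0.0921, 0.0679]
ee_rot: [-3.142, -0.001, -0.189]
wrist_force: [-5.4, 2.4, 17.8]
opening: 0.0004
grasp_force: 8.6
```

The key is on its stop: the force climbs steeply while the position stalls. I ease off slightly and check that it holds and that the lamp is lit.

Call:
jog_arm --pt "0 0 -0.06 0 0" --pt "0 0 0 0 0" --pt "0 0 0 0 0" --pt "0 0 0 0 0"

```text
time_s: 21.78
tool_pos: [0.4954, -0.0921, 0.0681]
ee_rot: [-3.141, -0.001, -0.189]
wrist_force: [-4.4, 2.3, 15.1]
opening: 0.0004
grasp_force: 7.0
```

Run:
```python
from h import *
im=wrist('w12'); px=im['pixels'].astype(int)
a=load('w11')['pixels']
b=cv2.imread('pics/scene0.png').astype(int); c=optics.get_image('scene')['pixels'].astype(int)
for n,P in {'e1':(255,187),'e2':(292,189),'e3':(271,201),'e4':(287,216),'cupK':(275,177),'cupF':(308,204),'rackfar':(194,157),'r2':(211,147),'r3':(228,139),'purple':(256,138)}.items():
    u,v=P; print(n,b[v-3:v+4,u-3:u+4].mean((0,1)).round(),c[v-3:v+4,u-3:u+4].mean((0,1)).round())
o=manip.get_obs(); print(o['wrist_force'].round(1),o['tool_pos'].round(4))
```

```text
21.775 [ 0.4954 -0.0921  0.0681] [-3.1414e+00 -1.3000e-03 -1.8890e-01] [ 0.14  0.39 -0.51  0.   -0.68  1.24]
e1 [ 89. 108. 133.] [ 90. 109. 135.]
e2 [ 92. 112. 138.] [ 94. 114. 141.]
e3 [ 91. 111. 137.] [ 93. 113. 139.]
e4 [ 89. 108. 133.] [ 91. 110. 136.]
cupK [55. 56. 59.] [ 82. 101. 124.]
cupF [60. 60. 63.] [ 86. 104. 129.]
rackfar [ 89. 109. 136.] [61. 75. 93.]
r2 [ 91. 112. 139.] [115. 128. 145.]
r3 [ 89. 110. 136.] [27. 29. 33.]
purple [97. 45. 77.] [26. 26. 32.]
[-4.   1.6 14.8] [ 0.4955 -0.0921  0.0681]
```

```bash
python3 -c "
from cell import manip; print(manip.close_job())"
```

```text
the job is handed in; nothing more can be done
None
```

I seated two spare eggs in the empty cups, left the third in the rack, and handed in at about 22 s with the key held on its stop at about 15 N; the eggs brightened only slightly in the last picture, so the lamp being lit is inferred from the key sitting on its stop.

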